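# Space the loose slats of a bench seat

### The arm

A 7-joint arm with a two-finger parallel gripper is mounted at the origin on the work surface. World frame = base frame: x ahead of the robot, y to its left, z up, the work surface at z = 0. Lengths are in m, angles in rad, forces in N, time in s.
With the tool pointing down it reaches from about 0.4 to 0.85 m from the base axis. Payload 4.5 kg.
Tool frame: the origin (TCP) lies on the centre line of the jaws, within the pads' length; the fingertips stand 14 mm ahead of it and the grasp point (between the pads) lies 5 mm behind it (r.tcp_to_tips is the z of the fingertips in the tool frame, in m); z points along the fingers, y is the direction in which the jaws open and shut (so a half turn about z gives the same grasp; the last joint's range is limited). The gripper opens to 88 mm and grips with 3 to 60 N. Pads are 18 mm wide; open, the fingers measure 123 mm over their backs; the gripper's body (75 mm by 187 mm) begins 45 mm behind the grasp point.
Start: joints at [-1.205, 0.689, -0.195, 1.565, 0.157, 0.902, -0.215], TCP at [0.204, 0.591, 0.253] pointing down, gripper open.
Joint ranges: [-3.01, 3.01], [-0.46, 2.08], [-1.47, 1.51], [0.13, 2.56], [-1, 4.14], [0.04, 2.09], [-2.66, 2.66]. Speed limits (rad/s): [2.57, 2.57, 3.14, 3.14, 3.14, 3.14, 3.14].

### API

Orientations are given as a unit quaternion [x, y, z, w].
In Python, from plant import r, viewer gives the robot as it stands.
- The arm moves only by the shell command python3 -m inch 'ROWS' [FORCE]. ROWS is JSON, a list of rows, each a list of 3 entries, a list of its own where there are three numbers: the closure, from 0 (fully open) to 1 (shut), then the shift along the tool's x, y, z in cm, then the turn about the tool's z in degrees. In form: [[fingers, [x, y, z], yaw], ...]. A call has 1 to 20 rows; each row is the pose to reach, as a shift and turn from the pose commanded when the call began, along the tool's axes at that moment; what a row does not reach only later rows make up. A row lasts 1/10 s, in which the tool goes at most 50 mm and 8.59 degrees, less where a joint would pass 70% of its speed; a pose out of reach is approached as far as the arm can. A call with a gripper value outside its range is refused whole. The fingers move at their own pace and stop on an object; FORCE is the grip in N (left out, the last holds). Time passes only in rows, so rows that repeat a pose let the fingers close. It gives the time, the measured TCP pose, the force and the opening at its end, in the units of the state.
- r.get_state(): the state, without advancing time (a new reading comes with each control period).
- viewer.snapshot(name): name is "scene" or "top"; returns the picture (420x560x3 uint8, red, green, blue); there is no depth.
- viewer.camera_params(name): a dict with "intrinsics" (3x3 intrinsics, pixels), "world_to_cam" (4x4, takes a point from world to camera coordinates). Camera axes: x right, y up, looking along -z (the intrinsics and any distortion apply to the point x, -y, -z); pixel columns grow to the right and rows downward; lengths in m; the calibration is good to about 2 mm. A picture is of the moment at which its call begins. camera_params takes no time and is no camera call.
- r.finish_job(): hands the job in, once; it reports no verdict.
Trained networks look in the newest picture that a camera, given by its name, has taken for a name from the list of things; names that differ only in an ending like _2 or _b are one class to them, and where a whole thing is asked for, a point or a joint stands for the part that bears it (a point fixed in the world has none). Each returns a list of dicts, best first, with "p" (0 to 1); they miss things now and then, are a little off and sometimes report something else, mostly with a low value. They report only what shows in the picture. A call takes as long as a camera call. They do not tell look-alikes from the thing itself.
- viewer.outline_of(camera, name): "pixels" (420x560 bool, what is visible of it) and "bbox" ([left, top, width, height] in pixels, round what is visible of it).
The state is a dict: "clock": time; "q": joint angles; "qd": joint speeds; "joint_torque": joint torques, N m; "tool_pos": TCP position; "eef_rot": TCP orientation; "contact_force": force on the tool from outside, world axes, zero at the start; "moment": the same for the moment, N m; "opening": opening from 0.0 (shut) to 1.0 (fully open).
Only numpy, scipy, OpenCV 4.12 (cv2) and the standard library are available. Lean on these libraries where they do the work, as an engineer would, in place of code of your own. Each camera call takes 0.05 s, during which the arm holds its last target.

### The job

Take the thicker of the two spacing blocks from its stand and even out the bench slats with it: starting at the screwed end slat nearest the stand, push it fully down into the first gap, flat face to that end slat, so that its sloping face drives the next slat out to the block's thickness. Lift it out and do the same in the next gap, between the two loose slats; leave it standing there with its flange on the slats.

Things in the scene. Friction and masses are not known exactly. Their poses are not given: they have to be found in the camera images.
- bench: Fixed slatted seat, 244 x 335 mm, two white rails along y. Origin: centre of its underside; z up. Slats lie along x between the rails: 200 long, 45 wide, 18 thick, tops at z=75, open below. End slats at y=-135 (nearest the stand) and +135 are screwed down. Two loose ones between slide along y in grooves (1.5 N friction), stay where left. Yaw within 15 deg of the world.
- slat_a_mid (a point): Centre of the top of the first loose slat, beside the end slat at bench y=-135 mm. Its gap to that slat is 25 to 31 mm at the start; 45 mm is right (this point then at bench y=-45).
- slat_b_mid (a point): Centre of the top of the second loose slat. Once slat a is set, the gap between a and b is some 25 to 31 mm; 45 mm is right (90 mm centre to centre).
- spacer: Thick brown block, hung in a plywood stand in either of two places beside a 25 mm thick one. Origin: mid-thickness, at foot level (10 mm up in the stand, 9 fully down); z up. 60 (x) x 45 (y) mm: -y face flat; +y face slopes from y=-10.5 at the foot to 22.5 at z=54. Flange 90 x 69 at z=66..76. Grip above it 40 x 28 (y), to z=126: pinch across y. Yaw within 15 deg of world. 0.1-0.2 kg; push 10 N.
Not all that is in view belongs to the job. Leave any pink or turquoise look-alike of the spacer alone.

How it is judged:
On the way, in this order (a step that is already met when the one before it is completed fails the run):
1. the thick spacing block is pushed down (to within 9 mm of fully down) in the first gap and the first loose slat stands 45 mm, give or take 10 mm, from the end slat (z of spacer in the frame of bench below 0.018 m and y of spacer in the frame of bench between -0.105 and -0.075 m and x of spacer in the frame of bench between -0.08 and 0.08 m and y of slat_a_mid in the frame of bench between -0.055 and -0.035 m), for 0.1 s.
2. the block is pushed down in the second gap and the second loose slat stands 45 mm, give or take 10 mm, from the first (z of spacer in the frame of bench below 0.018 m and y of spacer in the frame of bench between -0.018 and 0.018 m and horizontal distance between slat_a_mid and slat_b_mid between 0.08 and 0.1 m), for 0.1 s.
At the end, for the whole second after the job is handed in: The first loose slat stands 45 mm from the screwed end slat and the second 45 mm from the first (each give or take 10 mm); the thick block stands at rest and upright (within 11 degrees) between the two loose slats, fully down to within 9 mm (all of step 2 and y of slat_a_mid in the frame of bench between -0.055 and -0.035 m and x of spacer in the frame of bench between -0.08 and 0.08 m and angle between spacer's own z axis and vertical below 0.2 rad and linear speed of spacer below 0.02 m/s); the robot touches nothing.
It also fails if it takes over 45 s, if anything falls off the work surface, if the arm or the gripper's body presses on something with over 40 N, if the wrist force passes 120 N, or if a joint passes its speed limit or range.

## Working session

There is one attempt and no reset: what is moved stays moved. The work goes in short steps, Python scripts to look and compute and a shell command to move; the robot and the scene stay as the last step left them, time stands still between calls to the robot, and variables do not carry over. Pictures are saved under pics/ and viewed, and the job is handed in when it is done.

```bash
mkdir -p pics; ls
python3 - <<'E'
from plant import r, viewer
import cv2,numpy as np
s=r.get_state();print(s)
for n in("scene","top"):
    im=viewer.snapshot(n);cv2.imwrite(f"pics/{n}0.png",im[:,:,::-1]);
    p=viewer.camera_params(n);print(n,p)
    for t in("spacer","bench","slat_a_mid"):
        for d in viewer.outline_of(n,t):print(t,round(d["p"],2),d["bbox"],d["pixels"].sum())
E
```

```text
pics
{'clock': 0.0, 'q': array([-1.20517989,  0.68996908, -0.19452248,  1.56638627,  0.15729419,
        0.90248109, -0.21508302]), 'qd': array([-7.77329681e-04, -2.84509601e-04,  8.72767492e-04,  2.88650286e-04,
        6.22294991e-04, -4.66388282e-05, -1.03211242e-03]), 'joint_torque': array([ 8.88958566e-04, -5.27573669e+01, -1.26713030e+00, -1.53426307e+01,
       -5.27948211e-02,  6.65924745e-03,  1.85164222e-04]), 'tool_pos': array([0.20343697, 0.59030317, 0.25190827]), 'eef_rot': array([ 1.65094066e-01,  9.86277391e-01, -9.21567604e-04, -9.05778610e-05]), 'contact_force': array([ 0.08050892, -0.26284281, -0.35100271]), 'moment': array([-0.01650503, -0.00160337,  0.04317132]), 'opening': 1.0002603459807475}
scene {'intrinsics': array([[531.02100133,   0.        , 287.79824224],
       [  0.        , 531.02100133, 208.5234477 ],
       [  0.        ,   0.        ,   1.        ]]), 'world_to_cam': array([[ 2.56799076e-03,  9.99993379e-01, -2.57806854e-03,
         1.85658005e-01],
       [-6.40852666e-01,  3.62479580e-03,  7.67655340e-01,
         2.19341534e-01],
       [ 7.6765
[... 340 characters left out ...]
mid 0.69 [371.6, 218.8, 42.0, 60.9] 1257
top {'intrinsics': array([[441.01082218,   0.        , 287.47607665],
       [  0.        , 441.01082218, 208.92905132],
       [  0.        ,   0.        ,   1.        ]]), 'world_to_cam': array([[ 0.02273654, -0.99969972, -0.00913916, -0.20278886],
       [ 0.99448093,  0.0216794 ,  0.10265324, -0.4391679 ],
       [-0.10242429, -0.0114227 ,  0.99467522, -1.1862721 ],
       [ 0.        ,  0.        ,  0.        ,  1.        ]])}
spacer 0.86 [390.2, 174.9, 46.5, 39.8] 1048
spacer 0.59 [320.9, 239.8, 37.5, 46.6] 1045
spacer 0.57 [342.4, 175.3, 24.4, 41.7] 878
bench 0.78 [110.4, 105.3, 135.0, 106.3] 8184
slat_a_mid 0.65 [192.1, 120.6, 19.5, 72.4] 1254
```

View pics/scene0.png

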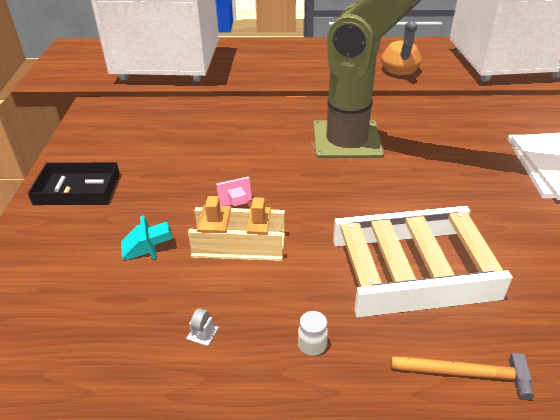

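View pics/top0.png

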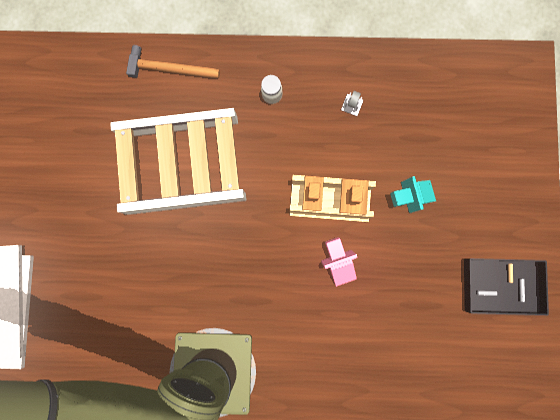

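Candidates: brown block in the stand at scene (212,215)/top (355,197), brown block at scene (258,215)/top (314,193), pink one at scene (235,192)/top (340,262), turquoise one at scene (147,238)/top (414,194). The brown block at top (355,197) has the wider flange. I'll check that in a close crop.

Run:
```python
import cv2,numpy as np
a=cv2.imread("pics/scene0.png")[180:270,180:300];b=cv2.imread("pics/top0.png")[165:230,280:385]
a=cv2.resize(a,None,fx=6,fy=6,interpolation=2)[:, :];b=cv2.resize(b,None,fx=7,fy=7,interpolation=2)
cv2.imwrite("pics/c1.png",a);cv2.imwrite("pics/c2.png",b)
c=cv2.imread("pics/top0.png")[95:220,100:255];cv2.imwrite("pics/c3.png",cv2.resize(c,None,fx=4.7,fy=4.7,interpolation=2))
```

```text
(no output)
```

View pics/c1.png

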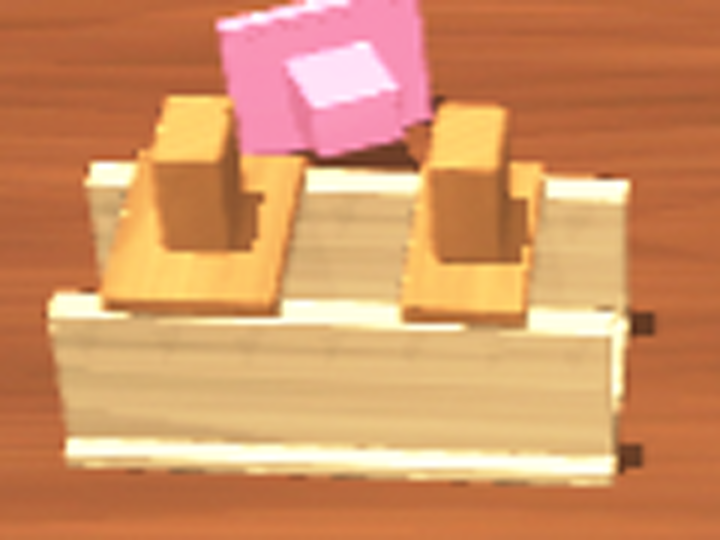

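View pics/c2.png

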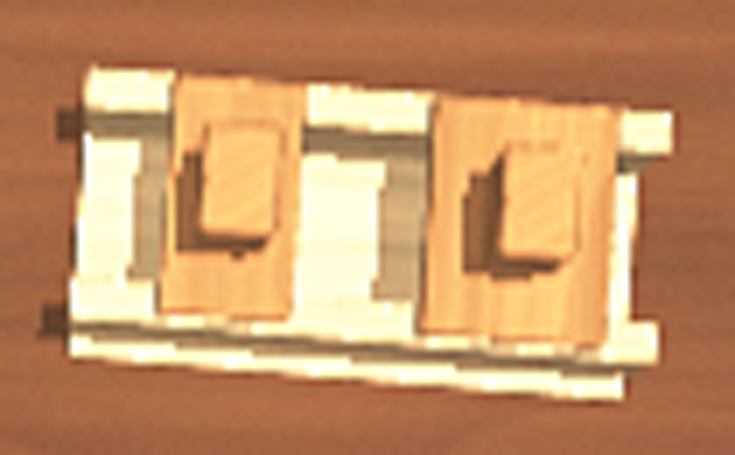

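View pics/c3.png

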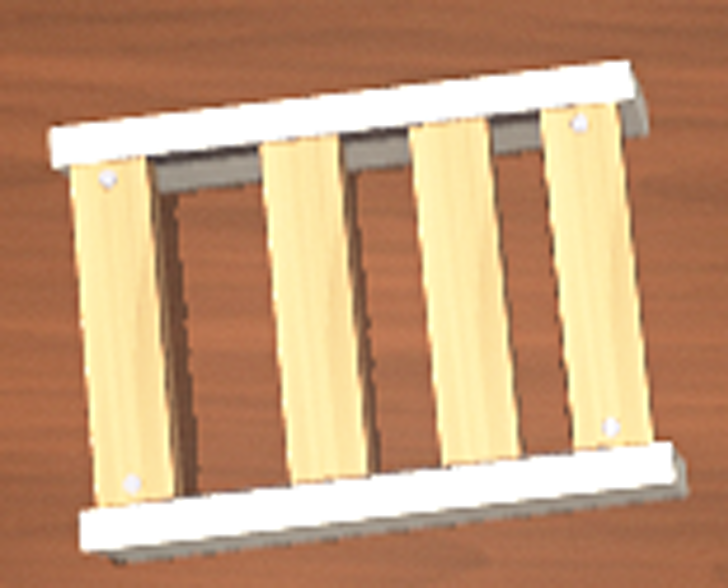

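The crops show the right block, at top (355,197), with a flange about 1.4 times as wide as the left one's, so it is the thick spacer. Next I fit its pose and the bench pose from both views.

```bash
cat > h.py <<'E'
import numpy as np
from plant import r, viewer
from scipy.optimize import least_squares
P={n:viewer.camera_params(n) for n in("scene","top")}
def proj(n,X):
    X=np.atleast_2d(X);W=P[n]["world_to_cam"];c=X@W[:3,:3].T+W[:3,3]
    c=c*[1,-1,-1];K=P[n]["intrinsics"];p=c@K.T;return p[:,:2]/p[:,2:]
def back(n,uv,z):
    W=P[n]["world_to_cam"];K=P[n]["intrinsics"];R=W[:3,:3];o=-R.T@W[:3,3]
    uv=np.atleast_2d(uv);d=np.c_[uv,np.ones(len(uv))]@np.linalg.inv(K).T*[1,-1,-1]@R
    return o+d*((z-o[2])/d[:,2])[:,None]
def rot(a):return np.array([[np.cos(a),-np.sin(a),0],[np.sin(a),np.cos(a),0],[0,0,1]])
def fit(M,obs,x0):
    # M dict name->xyz; obs list (cam,name,u,v)
    A=np.array([M[o[1]] for o in obs])
    def f(p):
        X=A@rot(p[3]).T+p[:3]
        return np.concatenate([proj(o[0],x)[0]-o[2:] for o,x in zip(obs,X)])
    s=least_squares(f,x0,loss="soft_l1");return s.x,f(s.x).reshape(-1,2)
E
python3 - <<'E'
from h import *
c1=lambda u,v:(180+u/6,180+v/6)
c2=lambda u,v:(280+u/7,165+v/7)
c3=lambda u,v:(100+u/4.7,95+v/4.7)
M={}
for a in(-1,1):
  for b in(-1,1):
    M[f"f{a}{b}"]=(a*.045,b*.0345,.076);M[f"g{a}{b}"]=(a*.020,b*.014,.126)
# top: up=+x, left=+y ; scene: down=+x, right=+y
T=lambda n,u,v:("top",n,*c2(u,v));S=lambda n,u,v:("scene",n,*c1(u,v))
obs=[T("f11",437,93),T("f1-1",622,107),T("f-1-1",607,343),T("f-11",418,330),T("g11",507,140),T("g1-1",578,146),
 S("f1-1",102,302),S("f11",275,307),S("f-11",306,157),S("g-1-1",165,95),S("g-11",236,97),S("g11",227,165),S("g1-1",153,162)]
p,e=fit(M,obs,[.55,-.3,0,0]);print("spacer",p,np.degrees(p[3]));print(e.round(1).tolist())
for cam in("top","scene"):
  p2,e=fit(M,[o for o in obs if o[0]==cam],[.55,-.3,0,0]);print(cam,p2)
# bench
z=.075
sl={"E":[(542,110),(617,103),(652,443),(575,450)],"a":[(410,127),(488,120),(520,455),(443,464)],"b":[(262,143),(340,138),(368,475),(290,483)],"F":[(70,165),(148,157),(175,497),(97,507)]}
for k,v in sl.items():
  X=back("top",np.array([c3(*q) for q in v]),z);m=X.mean(0)
  w=np.linalg.norm((X[0]+X[3]-X[1]-X[2])/2);d=(X[0]+X[1]-X[2]-X[3])/2
  print(k,m.round(4),"w",w.round(4),"L",np.linalg.norm(d).round(4),"yaw",np.degrees(np.arctan2(d[1],d[0])).round(2))
E
```

```text
spacer [ 0.47452789 -0.36395753  0.00713193 -0.04813364] -2.75785440929846
[[-1.5, -0.1], [-1.5, -0.3], [-1.2, 0.2], [-0.8, 0.2], [-1.6, 0.2], [-0.5, 0.1], [-1.0, -0.3], [-0.4, -0.3], [-0.6, 0.1], [-0.4, 0.3], [-0.4, 0.3], [-1.5, -0.3], [-1.2, -0.1]]
top [ 4.75662527e-01 -3.67904345e-01  3.57971609e-04 -5.80378331e-02]
scene [ 0.47825274 -0.36152212  0.01009201 -0.03734624]
E [ 0.5825 -0.0294  0.075 ] w 0.0431 L 0.1969 yaw 7.72
a [0.5723 0.0445 0.075 ] w 0.044 L 0.1945 yaw 7.91
b [0.56   0.1291 0.075 ] w 0.0442 L 0.1956 yaw 7.56
F [0.5453 0.2374 0.075 ] w 0.0443 L 0.1969 yaw 7.91
```

Run:
```python
import cv2
c=cv2.imread("pics/scene0.png")[195:320,325:520];cv2.imwrite("pics/c4.png",cv2.resize(c,None,fx=4,fy=4,interpolation=2))
```

```text
(no output)
```

View pics/c4.png

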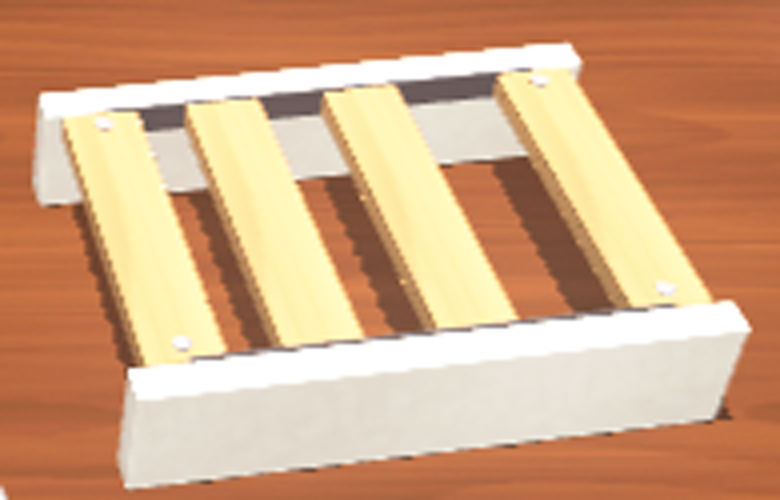

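Run:
```python
from h import *
c1=lambda u,v:(180+u/6,180+v/6)
c2=lambda u,v:(280+u/7,165+v/7)
c4=lambda u,v:(325+u/4,195+v/4)
# spacer flange z=.086, grip z=.136 corners, per camera mean
for cam,pts,z in[("top",[c2(437,93),c2(622,107),c2(607,343),c2(418,330)],.086),("scene",[c1(102,302),c1(306,157)],.086),("scene",[c1(165,95),c1(236,97),c1(227,165),c1(153,162)],.136)]:
    X=back(cam,np.array(pts),z);print(cam,X.mean(0).round(4),X[:,:2].round(4).tolist())
# triangulate g tops
def tri(a,b):
    s=least_squares(lambda X:np.r_[proj("top",X)[0]-a,proj("scene",X)[0]-b],[.5,-.2,.1]);return s.x.round(4),s.fun.round(1)
print("g11",tri(c2(507,140),c1(227,165)));print("g1-1",tri(c2(578,146),c1(153,162)));print("f1-1",tri(c2(622,107),c1(102,302)))
sl={"E":[(62,118),(137,112),(228,357),(145,366)],"a":[(187,104),(258,98),(363,339),(278,348)],"b":[(323,93),(394,84),(520,320),(435,330)],"F":[(495,75),(575,70),(712,300),(625,306)]}
for k,v in sl.items():
  X=back("scene",np.array([c4(*q) for q in v]),.075);m=X.mean(0)
  w=np.linalg.norm((X[0]+X[3]-X[1]-X[2])/2);d=-(X[0]+X[1]-X[2]-X[3])/2
  print(k,m.round(4),"w",w.round(4),"L",np.linalg.norm(d).round(4),"yaw",np.degrees(np.arctan2(d[1],d[0])).round(2))
# height of slat corner: E and F far corners
c3=lambda u,v:(100+u/4.7,95+v/4.7)
for n,a,b in[("E-x+y",(575,450),(137,112)),("E -x-y",(652,443),(62,118)),("F-x+y",(97,507),(575,70)),("a-x-y",(520,455),(187,104)),("b-x+y",(290,483),(394,84)),("a+x+y",(410,127),(363,339))]:
  print(n,tri(c3(*a),c4(*b)))
```

```text
top [ 0.4742 -0.3667  0.086 ] [[0.5204, -0.3352], [0.5166, -0.404], [0.4282, -0.3988], [0.4315, -0.329]]
scene [ 0.4782 -0.3614  0.086 ] [[0.522, -0.3973], [0.4344, -0.3255]]
scene [ 0.4779 -0.3613  0.136 ] [[0.4565, -0.3754], [0.4579, -0.3475], [0.4996, -0.3469], [0.4976, -0.3754]]
g11 (array([ 0.4954, -0.351 ,  0.1329]), array([-1.6,  0.1, -1.5, -0.1]))
g1-1 (array([ 0.4938, -0.378 ,  0.1331]), array([-0.9,  0.1, -0.8, -0.1]))
f1-1 (array([ 0.517 , -0.4012,  0.0819]), array([-1.3,  0.1, -1.2, -0.1]))
E [ 0.5861 -0.0251  0.075 ] w 0.0451 L 0.1972 yaw 8.06
a [0.5738 0.0486 0.075 ] w 0.045 L 0.1968 yaw 7.35
b [0.5619 0.1334 0.075 ] w 0.0463 L 0.1953 yaw 8.11
F [0.547  0.2418 0.075 ] w 0.0492 L 0.1936 yaw 7.13
E-x+y (array([ 0.483 , -0.0179,  0.0721]), array([-1. , -0.1, -0.9,  0.1]))
E -x-y (array([ 0.4878, -0.0622,  0.072 ]), array([-0.6, -0. , -0.5,  0. ]))
F-x+y (array([0.4456, 0.2521, 0.071 ]), array([-1.9, -0.3, -1.7,  0.4]))
a-x-y (array([0.4791, 0.0122, 0.0749]), array([-1. , -0.1, -0.9,  0.1]))
b-x+y (array([0.4607, 0.1403, 0.0742]), array([-0.8, -0.1, -0.7,  0.1]))
a+x+y (array([0.6669, 0.0831, 0.0731]), array([-1. , -0.1, -0.8,  0.1]))
```

```bash
cat >> h.py <<'E'
from scipy.spatial.transform import Rotation as Ro
def go(x,y,z,yawdeg):
    s=r.get_state();R=Ro.from_quat(s["eef_rot"]).as_matrix()
    d=R.T@(np.array([x,y,z])-s["tool_pos"])*100
    t=np.degrees(np.arctan2(-R[0,1],R[1,1]));t=t
    print("t",s["clock"],"pos",s["tool_pos"].round(4),"yaw",t.round(2),"F",s["contact_force"].round(1),"op",round(s["opening"],3),"-> shift cm",d.round(2),"turn",round(-((yawdeg-t+90)%180-90),1))
def st():go(*r.get_state()["tool_pos"],0)
E
python3 - <<'E'
from h import *
go(.53,.15,.25,-2.8);go(.476,-.364,.25,-2.8)
E
```

```text
t 0.4 pos [0.2036 0.5909 0.2526] yaw -19.01 F [-0.1 -0.6  0.7] op 1.002 -> shift cm [-45.22 -31.05   0.27] turn -16.2
t 0.4 pos [0.2036 0.5909 0.2526] yaw -19.01 F [-0.1 -0.6  0.7] op 1.002 -> shift cm [-56.86 -81.4    0.28] turn -16.2
```

```bash
python3 -m inch '[[0,[-45,-31,0],-8],[0,[-45,-31,0],-16.2],[0,[-45,-31,0],-16.2],[0,[-45,-31,0],-16.2],[0,[-45,-31,0],-16.2],[0,[-45,-31,0],-16.2],[0,[-45,-31,0],-16.2],[0,[-45,-31,0],-16.2],[0,[-45,-31,0],-16.2],[0,[-45,-31,0],-16.2],[0,[-45,-31,0],-16.2],[0,[-56.9,-81.4,0],-16.2],[0,[-56.9,-81.4,0],-16.2],[0,[-56.9,-81.4,0],-16.2],[0,[-56.9,-81.4,0],-16.2],[0,[-56.9,-81.4,0],-16.2],[0,[-56.9,-81.4,0],-16.2],[0,[-56.9,-81.4,0],-16.2],[0,[-56.9,-81.4,0],-16.2],[0,[-56.9,-81.4,0],-16.2]]' 40; python3 -c "
from h import *
go(.476,-.364,.2,-2.8)"
```

```text
clock: 2.4
tool_pos: [0.4827, -0.2986, 0.2529]
eef_rot: [0.025, 1.0, -0.0, 0.0]
contact_force: [1.6, -0.5, 0.3]
opening: 0.998
t 2.4 pos [ 0.4827 -0.2986  0.2529] yaw -2.82 F [ 1.6 -0.5  0.3] op 0.998 -> shift cm [ 0.35 -6.56  5.29] turn -0.0
```

```bash
python3 -m inch '[[0,[0.3,-3,0],0],[0,[0.3,-5,2],0],[0,[0.3,-6,4],0],[0,[0.3,-6,4],0],[0,[0.3,-6,4],0],[0,[0.3,-6,4],0]]'
python3 - <<'E'
from h import *
import cv2
go(.476,-.364,.106,-2.8)
a=viewer.snapshot("scene")[:,:,::-1];b=viewer.snapshot("top")[:,:,::-1];st()
cv2.imwrite("pics/d.png",np.hstack([cv2.resize(a[130:280,150:320],None,fx=2.3,fy=2.3,interpolation=2),cv2.resize(b[130:280,260:430],None,fx=2.3,fy=2.3,interpolation=2)]))
E
```

```text
clock: 3.0
tool_pos: [0.4783, -0.3552, 0.2138]
eef_rot: [0.024, 1.0, 0.0, 0.001]
contact_force: [0.8, 1.0, 0.3]
opening: 0.995
t 3.0 pos [ 0.4783 -0.3552  0.2138] yaw -2.71 F [0.8 1.  0.3] op 0.995 -> shift cm [ 0.21 -0.89 10.78] turn 0.1
t 3.1 pos [ 0.4782 -0.3554  0.2139] yaw -2.71 F [-0.2  0.4  0.4] op 1.002 -> shift cm [0. 0. 0.] turn -2.7
```

View pics/d.png

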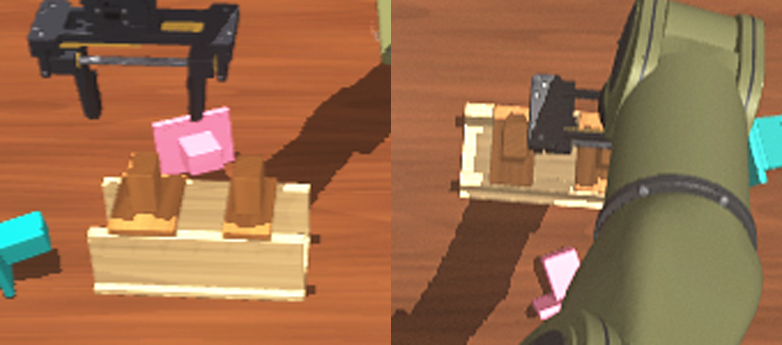

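The jaws, at crop (90,115) and (197,115), straddle the thick block's grip at about (145,160). Descending.

```bash
python3 -m inch '[[0,[0.2,-0.9,3],0],[0,[0.2,-0.9,6],0],[0,[0.2,-0.9,8],0],[0,[0.2,-0.9,9.5],0],[0,[0.2,-0.9,10.7],0],[0,[0.2,-0.9,10.7],0],[0,[0.2,-0.9,10.7],0],[0,[0.2,-0.9,10.7],0]]' 40; python3 -c "
from h import *
go(.476,-.364,.106,-2.8)"
```

```text
clock: 3.9
tool_pos: [0.4755, -0.3655, 0.1067]
eef_rot: [0.025, 1.0, -0.0, 0.001]
contact_force: [-0.9, 0.1, -0.3]
opening: 1.0
t 3.9 pos [ 0.4755 -0.3655  0.1067] yaw -2.81 F [-0.9  0.1 -0.3] op 1.0 -> shift cm [-0.04  0.15  0.07] turn -0.0
```

```bash
python3 -m inch '[[0.3,[0,0.1,0],0],[0.6,[0,0.1,0],0],[1,[0,0.1,0],0],[1,[0,0.1,0],0],[1,[0,0.1,0],0],[1,[0,0.1,0],0],[1,[0,0.1,0],0],[1,[0,0.1,0],0]]' 40; python3 -c "
from h import *
st();print(r.get_state()['opening']*88)"
```

```text
clock: 4.7
tool_pos: [0.4748, -0.3642, 0.1056]
eef_rot: [0.025, 1.0, 0.0, -0.0]
contact_force: [-0.0, 0.2, -0.4]
opening: 0.316
t 4.7 pos [ 0.4748 -0.3642  0.1056] yaw -2.81 F [-0.   0.2 -0.4] op 0.316 -> shift cm [0. 0. 0.] turn -2.8
27.808667734146013
```

```bash
python3 -m inch '[[1,[0,0,-2],0],[1,[0,0,-4],0],[1,[0,0,-7],0],[1,[0,0,-11],0],[1,[0,0,-14],0],[1,[0,0,-14],0],[1,[0,0,-14],0]]'; python3 -c "
from h import *
go(.5772,.020,.245,7.9)"
```

```text
clock: 5.4
tool_pos: [0.4745, -0.3641, 0.2455]
eef_rot: [0.025, 1.0, -0.0, -0.0]
contact_force: [-0.0, 0.5, -2.7]
opening: 0.316
t 5.4 pos [ 0.4745 -0.3641  0.2455] yaw -2.82 F [-0.   0.5 -2.7] op 0.316 -> shift cm [-8.37 38.87  0.04] turn -10.7
```

```bash
python3 -m inch '[[1,[-1,4,0],-3],[1,[-2,8,0],-6],[1,[-3,12,0],-9],[1,[-4,16,0],-10.7],[1,[-5,20,0],-10.7],[1,[-6,24,0],-10.7],[1,[-7,28,0],-10.7],[1,[-8,32,0],-10.7],[1,[-8.4,35,0],-10.7],[1,[-8.4,38,0],-10.7],[1,[-8.4,38.9,0],-10.7],[1,[-8.4,38.9,0],-10.7],[1,[-8.4,38.9,0],-10.7]]'; python3 -c "
from h import *
go(.5772,.020,.205,7.9)"
```

```text
clock: 6.7
tool_pos: [0.5772, 0.018, 0.2446]
eef_rot: [-0.068, 0.998, -0.001, -0.001]
contact_force: [-0.5, -0.9, -1.2]
opening: 0.313
t 6.7 pos [0.5772 0.018  0.2446] yaw 7.79 F [-0.5 -0.9 -1.2] op 0.313 -> shift cm [-0.04  0.2   3.96] turn -0.1
```

```bash
python3 -m inch '[[1,[0,0.1,2],0],[1,[0,0.1,4],0],[1,[0,0.1,5],0],[1,[0,0.1,5],0],[1,[0,0.1,5],0],[1,[0,0.1,5],0]]'
python3 - <<'E'
from h import *
import cv2
st()
a=viewer.snapshot("scene")[:,:,::-1];b=viewer.snapshot("top")[:,:,::-1]
cv2.imwrite("pics/e1.png",cv2.resize(a[150:320,320:520],None,fx=3.5,fy=3.5,interpolation=2))
cv2.imwrite("pics/e2.png",cv2.resize(b[95:220,100:255],None,fx=4.7,fy=4.7,interpolation=2))
# predicted foot corners in scene crop
s=r.get_state();o=s["tool_pos"]-[0,0,.0955];R=rot(np.radians(7.8))
for n,q in dict(foot_m=(.03,-.0225,0),foot_p=(.03,-.0105,0),slp=(.03,.0225,.054)).items():
    print(n,((proj("scene",o+R@np.array(q))[0]-[320,150])*3.5).round())
E
```

```text
clock: 7.3
tool_pos: [0.5783, 0.021, 0.1966]
eef_rot: [-0.069, 0.998, 0.0, 0.001]
contact_force: [0.6, -0.8, -1.7]
opening: 0.313
t 7.3 pos [0.5783 0.021  0.1966] yaw 7.86 F [ 0.6 -0.8 -1.7] op 0.313 -> shift cm [0. 0. 0.] turn 7.9
foot_m [193. 357.]
foot_p [212. 355.]
slp [275. 286.]
```

View pics/e1.png

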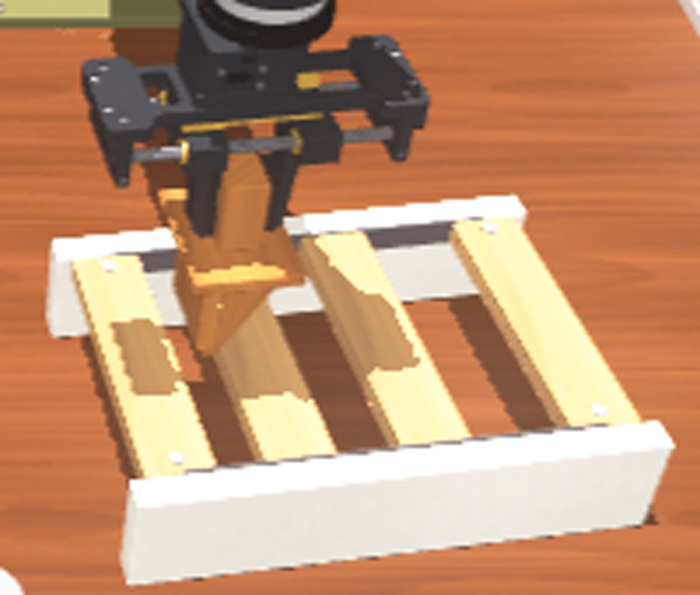

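View pics/e2.png

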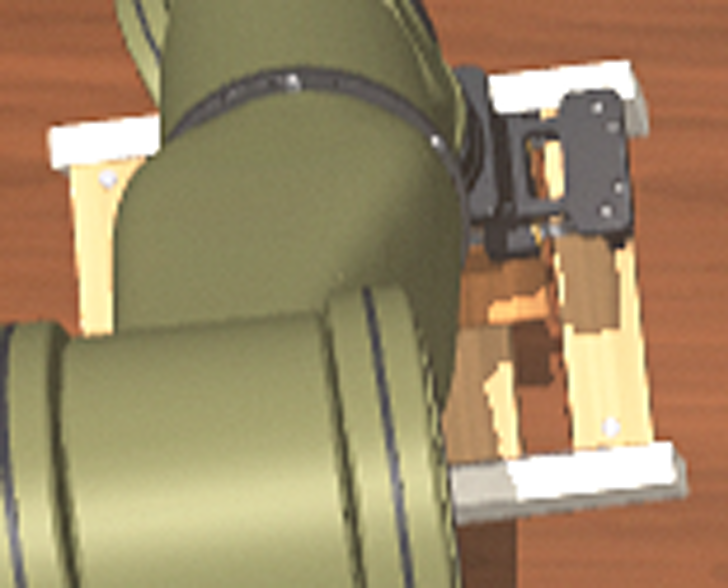

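Scene crop: the foot tip sits at about (205,357), over the gap between the end slat and slat a. That is within about 2 mm of the prediction (193–212). Pushing down in stages.

```bash
python3 -m inch '[[1,[0,0,1],0],[1,[0,0,2],0],[1,[0,0,3],0],[1,[0,0,4],0],[1,[0,0,4],0],[1,[0,0,4],0]]' 50; python3 -c "
from h import *
go(.5772,.020,.105,7.9)"
```

```text
clock: 8.0
tool_pos: [0.5775, 0.0213, 0.1553]
eef_rot: [-0.069, 0.998, 0.0, -0.0]
contact_force: [-0.2, 0.2, -1.1]
opening: 0.311
t 8.0 pos [0.5775 0.0213 0.1553] yaw 7.9 F [-0.2  0.2 -1.1] op 0.311 -> shift cm [ 0.05 -0.13  5.03] turn 0.0
```

```bash
python3 -m inch '[[1,[0,-0.1,1],0],[1,[0,-0.1,2],0],[1,[0,-0.1,3],0],[1,[0,-0.1,4],0],[1,[0,-0.1,4.5],0],[1,[0,-0.1,4.9],0],[1,[0,-0.1,5.2],0],[1,[0,-0.1,5.2],0],[1,[0,-0.1,5.2],0]]' 50; python3 -c "
from h import *
go(.5772,.020,.105,7.9)"
```

```text
clock: 8.9
tool_pos: [0.5773, 0.0202, 0.1046]
eef_rot: [-0.069, 0.998, -0.0, -0.0]
contact_force: [-2.9, -2.3, 7.6]
opening: 0.316
t 8.9 pos [0.5773 0.0202 0.1046] yaw 7.9 F [-2.9 -2.3  7.6] op 0.316 -> shift cm [ 0.01 -0.02 -0.04] turn -0.0
```

```bash
python3 -m inch '[[1,[0,-0.1,0],0],[1,[0,-0.2,0],0],[1,[0,-0.2,0],0]]'; python3 -c "
from h import *
st()"
python3 - <<'E'
from h import *
import cv2
a=viewer.snapshot("scene")[:,:,::-1]
cv2.imwrite("pics/f1.png",cv2.resize(a[150:320,320:520],None,fx=3.5,fy=3.5,interpolation=2))
E
```

```text
clock: 9.2
tool_pos: [0.5773, 0.0201, 0.1046]
eef_rot: [-0.069, 0.998, 0.001, -0.0]
contact_force: [-4.9, 2.3, 8.2]
opening: 0.316
t 9.2 pos [0.5773 0.0201 0.1046] yaw 7.97 F [-4.9  2.3  8.2] op 0.316 -> shift cm [0. 0. 0.] turn 8.0
```

View pics/f1.png

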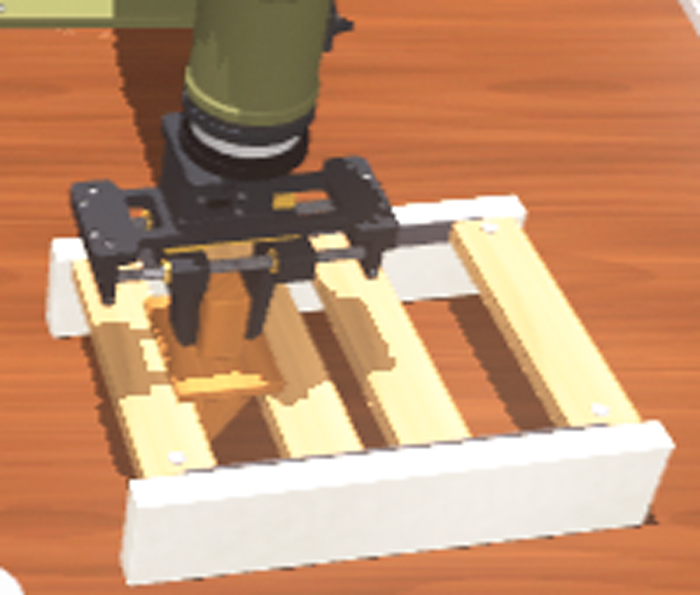

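Slat a's near end moved from scene px (394–416,281) to about (403–423,280). That is roughly +17 mm, giving a gap of about 46 mm. The flange is down and the push force is about 8 N. Lifting out.

```bash
python3 -m inch '[[1,[0,0.2,-1],0],[1,[0,0.2,-3],0],[1,[0,0.2,-6],0],[1,[0,0.2,-9],0],[1,[0,0.2,-12],0],[1,[0,0.2,-13],0],[1,[0,0.2,-13],0],[1,[0,0.2,-13],0]]'
python3 - <<'E'
from h import *
import cv2
st()
a=viewer.snapshot("scene")[:,:,::-1];b=viewer.snapshot("top")[:,:,::-1]
cv2.imwrite("pics/g1.png",cv2.resize(a[195:320,325:520],None,fx=4,fy=4,interpolation=2))
cv2.imwrite("pics/g2.png",cv2.resize(b[95:220,100:255],None,fx=4.7,fy=4.7,interpolation=2))
E
```

```text
clock: 10.05
tool_pos: [0.577, 0.0202, 0.2326]
eef_rot: [-0.069, 0.998, -0.0, -0.001]
contact_force: [-0.5, -0.8, -1.7]
opening: 0.314
t 10.05 pos [0.577  0.0202 0.2326] yaw 7.9 F [-0.5 -0.8 -1.7] op 0.314 -> shift cm [0. 0. 0.] turn 7.9
```

View pics/g1.png

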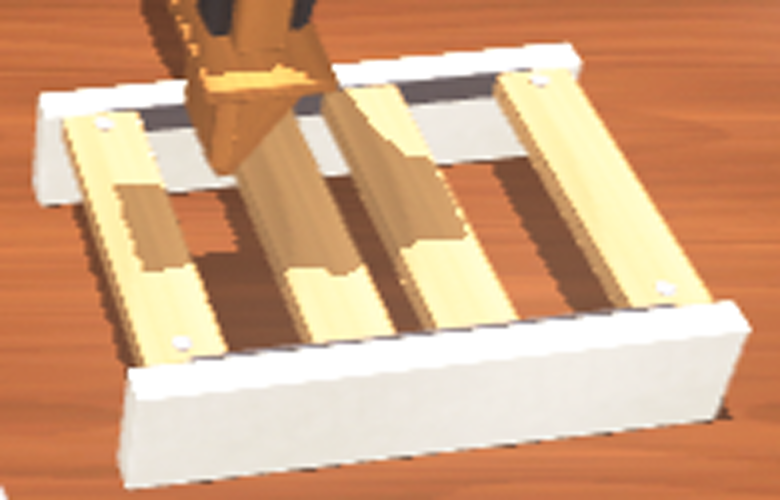

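View pics/g2.png

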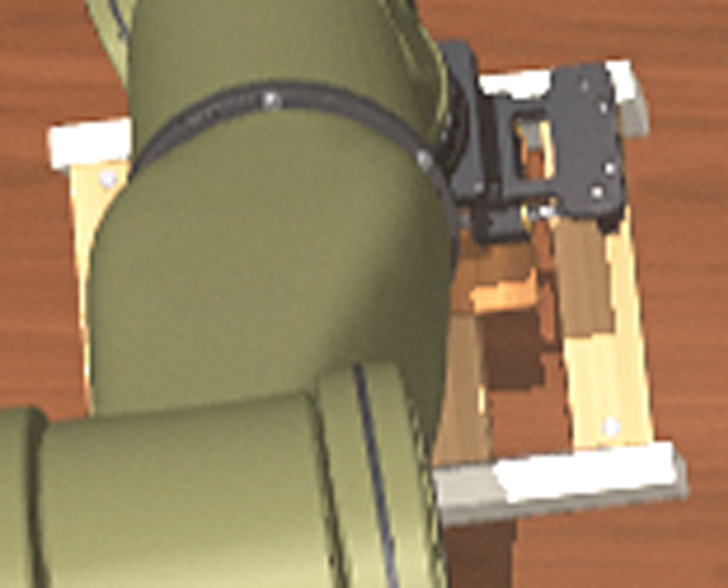

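Run:
```python
from h import *
c4=lambda u,v:(325+u/4,195+v/4)
c3=lambda u,v:(100+u/4.7,95+v/4.7)
ax=np.array([-.1374,.9905,0])
f=lambda cam,c,p:(back(cam,np.array([c(*p)]),.075)[0]-[.5652,.1062,.075])@ax
for n,p in dict(E=(228,357),aL0=(278,348),aR0=(363,339),aL=(312,345),aR=(396,336),bL=(435,330),bR=(520,320),F=(625,306)).items():print(n,round(f("scene",c4,p)*1000,1))
for n,p in dict(E=(575,450),a0=(520,455),a=(491,458)).items():print("top",n,round(f("top",c3,p)*1000,1))
```

```text
E -110.3
aL0 -82.4
aR0 -36.0
aL -64.0
aR -17.9
bL 4.0
bR 51.5
F 111.3
top E -114.7
top a0 -83.8
top a -67.4
```

Slat a now stands 46–47 mm from the end slat (both views), and the a–b gap is about 22–24 mm. Next target: block centre at bench y of about +5 mm, so 9.2 cm along tool y.

```bash
python3 -m inch '[[1,[0,2.5,0],0],[1,[0,5.5,0],0],[1,[0,8,0],0],[1,[0,9.2,0],0],[1,[0,9.2,0],0],[1,[0,9.2,2],0],[1,[0,9.2,3.8],0],[1,[0,9.2,3.8],0],[1,[0,9.2,3.8],0]]'
python3 - <<'E'
from h import *
import cv2
d=np.array([-.1374,.9905])*.005+[.5652,.1062]
go(*d,.105,7.9)
a=viewer.snapshot("scene")[:,:,::-1]
cv2.imwrite("pics/i1.png",cv2.resize(a[150:320,320:520],None,fx=3.5,fy=3.5,interpolation=2))
s=r.get_state();o=s["tool_pos"]-[0,0,.0955];R=rot(np.radians(7.8))
for n,q in dict(foot_m=(.03,-.0225,0),foot_p=(.03,-.0105,0),slp=(.03,.0225,.054)).items():
    print(n,((proj("scene",o+R@np.array(q))[0]-[320,150])*3.5).round())
E
```

```text
clock: 11.05
tool_pos: [0.5653, 0.1098, 0.1955]
eef_rot: [-0.068, 0.998, -0.001, -0.0]
contact_force: [0.3, 0.1, -1.2]
opening: 0.311
t 11.05 pos [0.5653 0.1098 0.1955] yaw 7.79 F [ 0.3  0.1 -1.2] op 0.311 -> shift cm [0.05 0.15 9.05] turn -0.1
foot_m [333. 343.]
foot_p [352. 341.]
slp [418. 272.]
```

View pics/i1.png

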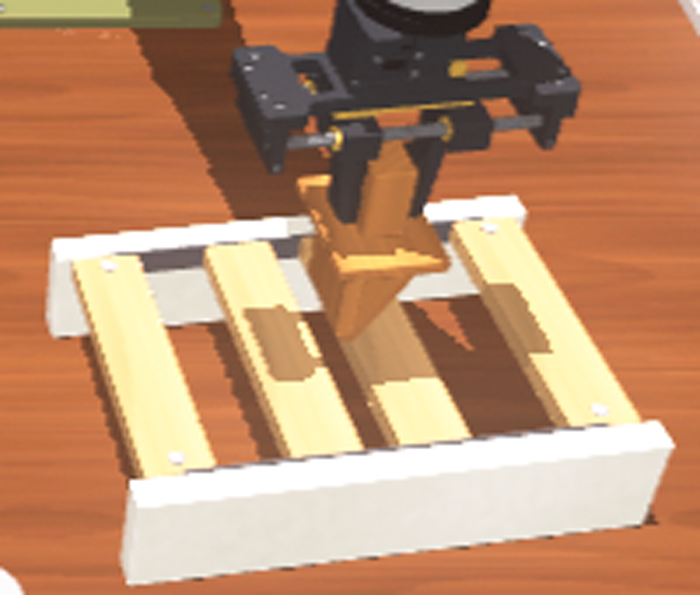

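Run:
```python
from h import *
import cv2
s=r.get_state();o=s["tool_pos"]-[0,0,.0955];R=rot(np.radians(7.8))
a=viewer.snapshot("scene")[:,:,::-1]
x0,y0,k=380,205,9
im=cv2.resize(a[y0:y0+65,x0:x0+85],None,fx=k,fy=k,interpolation=1)
for q in[(.03,-.0225),(.03,-.0105)]:
    for z,c in((o[2],(255,0,0)),(.075,(0,0,255))):
        X=o+R@np.array([*q,0]);X[2]=z;u=(proj("scene",X)[0]-[x0,y0]+.5)*k;cv2.circle(im,tuple(int(i) for i in u),4,c,-1);print(q,z.round(3) if z!=.075 else z,u.round())
cv2.imwrite("pics/j.png",im)
```

```text
(0.03, -0.0225) 0.101 [321. 392.]
(0.03, -0.0225) 0.075 [305. 467.]
(0.03, -0.0105) 0.101 [369. 387.]
(0.03, -0.0105) 0.075 [352. 462.]
```

View pics/j.png

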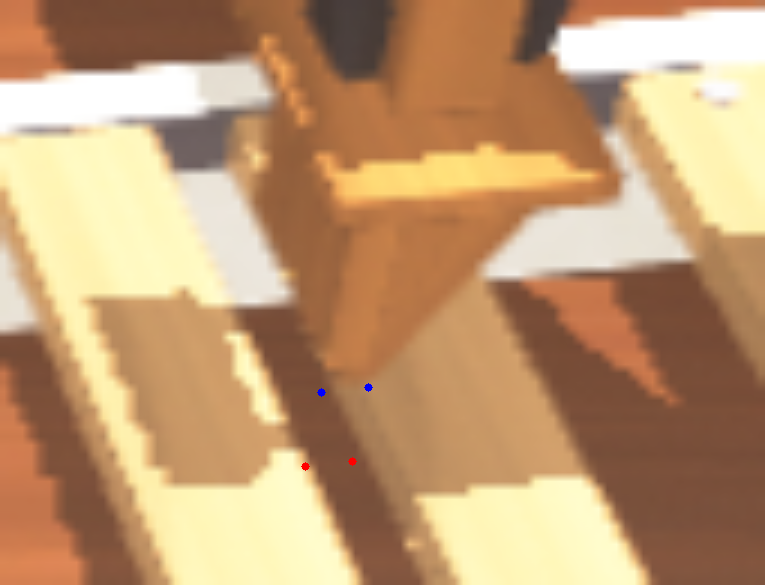

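The red points mark the foot projected onto the slat plane at rows ~465. Corrected by the observed offset of about 8 px, the foot clears slat a by about 2.5 mm and slat b by about 8 mm. Going down.

```bash
python3 -m inch '[[1,[0,0.05,1],0],[1,[0,0.05,2],0],[1,[0,0.05,3],0],[1,[0,0.05,3.5],0],[1,[0,0.05,3.5],0],[1,[0,0.05,3.5],0]]' 50; python3 -c "
from h import *
go(.5646,.1108,.105,7.9)"
```

```text
clock: 11.75
tool_pos: [0.5651, 0.112, 0.1606]
eef_rot: [-0.069, 0.998, 0.0, -0.0]
contact_force: [-0.7, 0.2, -1.4]
opening: 0.312
t 11.75 pos [0.5651 0.112  0.1606] yaw 7.9 F [-0.7  0.2 -1.4] op 0.312 -> shift cm [ 0.07 -0.11  5.56] turn -0.0
```

```bash
python3 -m inch '[[1,[0,-0.1,1],0],[1,[0,-0.1,2],0],[1,[0,-0.1,3],0],[1,[0,-0.1,4],0],[1,[0,-0.1,5],0],[1,[0,-0.1,5.4],0],[1,[0,-0.1,5.7],0],[1,[0,-0.1,5.7],0],[1,[0,-0.1,5.7],0]]' 50
python3 - <<'E'
from h import *
import cv2
st()
a=viewer.snapshot("scene")[:,:,::-1]
cv2.imwrite("pics/k.png",cv2.resize(a[195:320,325:520],None,fx=4,fy=4,interpolation=2))
E
```

```text
clock: 12.65
tool_pos: [0.5643, 0.1106, 0.1046]
eef_rot: [-0.069, 0.998, -0.0, -0.001]
contact_force: [-4.7, -2.9, 10.7]
opening: 0.316
t 12.65 pos [0.5643 0.1106 0.1046] yaw 7.89 F [-4.7 -2.9 10.7] op 0.316 -> shift cm [0. 0. 0.] turn 7.9
```

View pics/k.png

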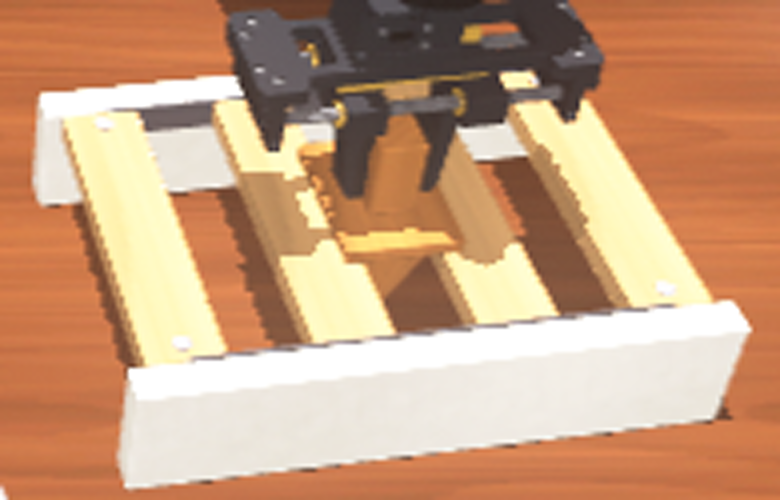

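The flange rests on slats a and b, and b has moved out. Releasing and retreating.

```bash
python3 -m inch '[[1,[0,0,-0.1],0],[0.6,[0,0,-0.1],0],[0.3,[0,0,-0.1],0],[0,[0,0,-0.1],0],[0,[0,0,-0.1],0],[0,[0,0,-0.1],0],[0,[0,0,-0.1],0],[0,[0,0,-0.1],0]]' 40; python3 -c "
from h import *
st()"
```

```text
clock: 13.5
tool_pos: [0.5653, 0.1109, 0.1047]
eef_rot: [-0.069, 0.998, 0.0, 0.0]
contact_force: [0.5, 0.2, -0.3]
opening: 0.921
t 13.5 pos [0.5653 0.1109 0.1047] yaw 7.89 F [ 0.5  0.2 -0.3] op 0.921 -> shift cm [0. 0. 0.] turn 7.9
```

Lift straight up, then move away towards −y to clear both views.

```bash
python3 -m inch '[[0,[0,0,-2],0],[0,[0,0,-5],0],[0,[0,0,-8],0],[0,[0,0,-12],0],[0,[0,0,-15],0],[0,[0,0,-15],0],[0,[0,-5,-15],0],[0,[0,-10,-15],0],[0,[0,-15,-15],0],[0,[0,-20,-15],0],[0,[0,-25,-15],0],[0,[0,-30,-15],0],[0,[0,-35,-15],0],[0,[0,-35,-15],0],[0,[0,-35,-15],0],[0,[0,-35,-15],0]]'
python3 - <<'E'
from h import *
import cv2
st()
a=viewer.snapshot("scene")[:,:,::-1];b=viewer.snapshot("top")[:,:,::-1]
cv2.imwrite("pics/l1.png",cv2.resize(a[195:320,325:520],None,fx=4,fy=4,interpolation=2))
cv2.imwrite("pics/l2.png",cv2.resize(b[95:220,100:255],None,fx=4.7,fy=4.7,interpolation=2))
E
```

```text
clock: 15.1
tool_pos: [0.6131, -0.2338, 0.2539]
eef_rot: [-0.07, 0.998, 0.001, -0.001]
contact_force: [0.8, -0.0, -0.1]
opening: 1.003
t 15.1 pos [ 0.6131 -0.2338  0.2539] yaw 8.01 F [ 0.8 -0.  -0.1] op 1.003 -> shift cm [0. 0. 0.] turn 8.0
```

View pics/l1.png

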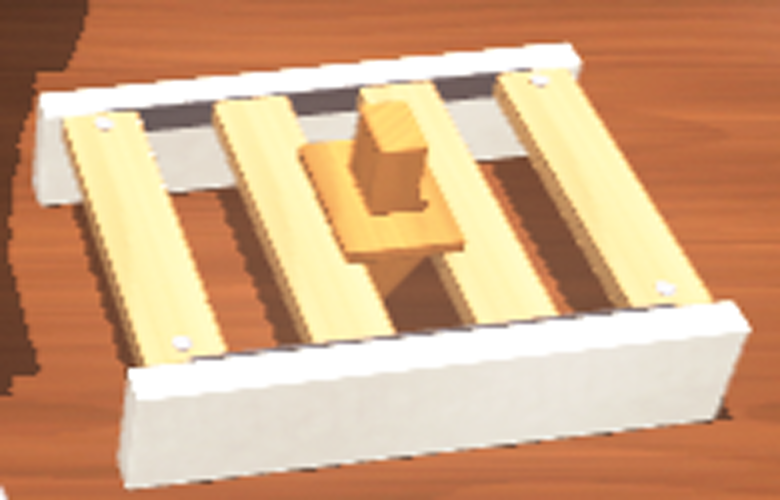

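View pics/l2.png

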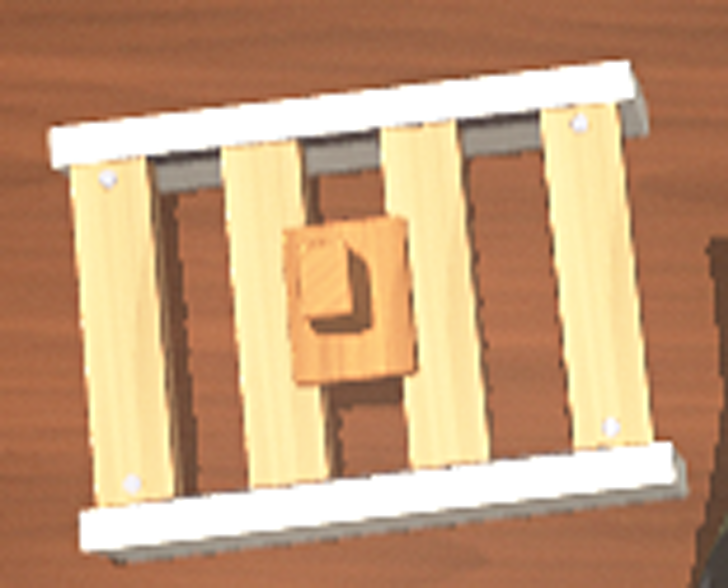

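Run:
```python
from h import *
c4=lambda u,v:(325+u/4,195+v/4)
c3=lambda u,v:(100+u/4.7,95+v/4.7)
ax=np.array([-.1374,.9905,0])
f=lambda cam,c,p,z=.075:round(((back(cam,np.array([c(*p)]),z)[0]-[.5652,.1062,z])@ax)*1000,1)
for n,p in dict(E=(228,357),aL=(312,345),aR=(396,336),bL=(473,325),bR=(557,316),F=(625,306)).items():print(n,f("scene",c4,p))
for n,p in dict(ER=(652,443),EL=(575,450),aR=(490,460),aL=(412,467),bR=(328,478),bL=(249,487),F=(175,497)).items():print("top",n,f("top",c3,p))
M={}
for a in(-1,1):
  for b in(-1,1):
    M[f"f{a}{b}"]=(a*.045,b*.0345,.076);M[f"g{a}{b}"]=(a*.020,b*.014,.126)
T=lambda n,u,v:("top",n,*c3(u,v));S=lambda n,u,v:("scene",n,*c4(u,v))
obs=[T("f11",284,230),T("f1-1",404,216),T("f-1-1",416,372),T("f-11",297,383),
 S("f1-1",348,252),S("f11",464,240),S("f-1-1",300,147),S("g-1-1",362,110),S("g-11",405,102),S("g11",428,147),S("g1-1",382,155)]
p,e=fit(M,obs,[.56,.11,0,.13]);print(p,np.degrees(p[3]),"bench y",(p[:2]-[.5652,.1062])@ax[:2]);print(e.round(1).tolist())
```

```text
E -110.3
aL -64.0
aR -17.9
bL 25.4
bR 72.2
F 111.3
top ER -158.0
top EL -114.7
top aR -66.8
top aL -22.9
top bR 24.4
top bL 68.9
top F 110.7
[0.56381679 0.11109918 0.00576367 0.13842278] 7.931041135855439 bench y 0.00504268684343089
[[-1.7, -0.2], [-1.4, -0.3], [-0.8, -0.2], [-1.6, 0.5], [-1.0, 0.9], [0.2, 0.7], [-1.3, -0.2], [-1.6, -1.0], [-0.2, -0.1], [0.2, 0.6], [-0.7, -0.2]]
```

```bash
python3 -c "
from plant import r
print(r.finish_job())"
```

```text
the job is handed in; nothing more can be done
None
```

The job is done and handed in at about 15 s of the 45 s allowed. The thick brown block came out of the stand and went fully down into the first gap, flat side to the end slat. I then lifted it out, pushed it fully down into the second gap, and left it there with its flange on both loose slats.

Last checks, from both cameras:
- **First gap:** it measures about 46–48 mm, so slat a sits about 1–3 mm past the 45 mm mark but within tolerance.
- **Second gap:** it measures about 43–47 mm.
- **Block:** it looks upright in both pictures, at bench y of about +5 mm, with its yaw matching the bench.
- **Block height:** the camera fit put the foot at about 6 mm, against 9 mm for fully down. Earlier heights also read 1–3 mm low, and the flange looks to be resting on the slats.
- **Forces and gripper:** the force readings I took never passed about 13 N. The gripper is open and well clear of everything.

The two cameras disagree by about 4–5 mm in y, so I averaged them and checked the result against the arm's own position. I also aimed both pushes about 3 mm away from the slat on the flat side, so the foot would not land on it.

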